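# Fetch the name slate off the display shelf and lay it flush before the cornflake jar

### The arm

A 6-joint arm with a two-finger parallel gripper is mounted at the origin on the work surface. World frame = base frame: x ahead of the robot, y to its left, z up, the work surface at z = 0. Lengths are in m, angles in degrees, forces in N, time in s.
With the tool pointing down it reaches from about 0.375 to 0.9 m from the base axis. Payload 3.1 kg.
Tool frame: the origin (TCP) lies on the centre line of the jaws, within the pads' length; the fingertips stand 22 mm ahead of it and the grasp point (between the pads) lies 3 mm ahead of it; z points along the fingers, y is the line along which they close (so a half turn about z gives the same grasp; the last joint's range is limited). The gripper opens to 87 mm and grips with 3 to 60 N. Pads are 19 mm wide; open, the fingers measure 117 mm over their backs; the gripper's body (75 mm by 190 mm) begins 51 mm behind the grasp point.
Start: joints at [56.293, 30.224, 82.088, -0, 67.689, -10.227], TCP at [0.249, 0.573, 0.245] pointing down, gripper open.
Joint ranges: [-176.69, 176.69], [-43.24, 126.21], [12.49, 139.97], [-82, 262], [0, 151.66], [-163.58, 163.58]. Speed limits (degrees/s): [159.86, 159.86, 180, 180, 180, 180].

### API

Orientations are given as a 3x3 rotation matrix whose columns are the frame's x, y, z axes.
In Python, from rig import * gives the robot as it stands.
- The arm moves only by the shell command python3 -m jog 'ROWS'. ROWS is text: rows parted by semicolons, each of 7 numbers parted by spaces: the shift along the tool's x, y, z in mm, then the turn, a rotation vector about the tool's x, y, z in rad, then the finger opening in mm, from 0 to 87. In form: tx ty tz ax ay az fingers; .... A call has 1 to 12 rows; each row shifts and turns the commanded pose from where the row before left it, along the tool's axes as they then stand; what a row does not reach is not made up. A row lasts 1/8 s, in which the tool goes at most 62.5 mm and 10.7 degrees, less where a joint would pass 70% of its speed; a pose out of reach is approached as far as the arm can. A call with a gripper value outside its range is refused whole. The fingers move at their own pace and stop on an object; the grip force is fixed at half the most. Time passes only in rows, so rows that do not move let the fingers close. It gives the time, the measured TCP pose, the force, the opening and the grip force at its end, in the units of the state.
- read_state(): the state, without advancing time (a new reading comes with each control period).
- capture(name): name is "scene" or "top"; returns a dict with "color" (400x640x3 uint8, red, green, blue), "camera_matrix" (3x3 intrinsics, pixels), "distortion" ([k1, k2, p1, p2, k3] as OpenCV has them; the pictures are not rectified), "R" (3x3) and "t" (3): a world point X has camera coordinates R X + t. Camera axes: x right, y down, z forward; pixel columns grow to the right and rows downward; lengths in m; the calibration is good to about 2 mm. A picture is of the moment at which its call begins. There is no depth.
- hand_in(): hands the job in; it is judged then, once.
Trained networks look in the newest picture that a camera, given by its name, has taken for a name from the list of things; names that differ only in an ending like _2 or _b are one class to them, and where a whole thing is asked for, a point or a joint stands for the part that bears it (a point fixed in the world has none). Each returns a list of dicts, best first, with "conf" (0 to 1); they miss things now and then, are a little off and sometimes report something else, mostly with a low value. They report only what shows in the picture. A call takes as long as a camera call. They do not tell look-alikes from the thing itself.
- find_in(camera, target): "at" ([x, y, z] in m, in world coordinates, good to about 4 mm: the middle of the surface that is visible of it).
- trace(camera, target): "pixels" (400x640 bool, what is visible of it).
- place_of(camera, target): "at" ([x, y, z] in m, in world coordinates, good to about 4 mm: a listed point, or the origin of a listed thing).
The state is a dict: "time_s": time; "joint_positions": joint angles; "qvel": joint speeds; "tau": joint torques, N m; "position": TCP position; "tcp_rot": TCP orientation; "force": force on the tool from outside, world axes, zero at the start; "moment": the same for the moment, N m; "opening": opening from 0.0 (shut) to 1.0 (fully open); "grasp_force": force on a finger pad.
Only numpy, scipy, OpenCV 4.12 (cv2) and the standard library are available. Lean on these libraries where they do the work, as an engineer would, in place of code of your own. Each camera call takes 0.05 s, during which the arm holds its last target. There are 200 camera calls.

### The job

The jar of orange cornflakes is missing its name slate, which lies flat on the low cream display shelf, too thin and hemmed in to be picked up there: slide it out between the small pots until its near end sticks out over the shelf's front edge, then take it by that end and carry it off. Lay it chalk side up on the counter in front of the cornflake jar's dark wooden stand, its long edge flush against the stand's front face and centred on it, as the other slate lies before the jar of oat bars. Set it down rather than dropping it, and do not shift the jars, the pots, the scoop or the other slate.

Things in the scene. Friction and masses are not known exactly. Their poses are not given: they have to be found in the camera images.
- slate: The slate to be moved: dark grey rectangle 140 mm long (its x axis) by 60 mm wide (y) by 4 mm thick, 90 g, white chalk frame and five orange chalk dots on its upper face. Origin: centre of its underside; z up. It starts flat on the shelf, -x end towards the front edge, turned up to 0.6 rad from square to it. Pads hold it well by its two long edges.
- slate_near (a point): Middle of the slate's -x end face (the end nearer the robot at the start), half way up its thickness; 70 mm from the centre.
- shelf: Fixed cream display shelf, 320 mm deep (its x axis, +x away from the robot) by 440 mm wide (y), flat satin-painted top 60 mm above the counter, where the slate slides more easily than it slips under a pressed fingertip; 22 mm board, open below. Origin: centre of its footprint on the counter. Its front edge, facing the robot, is at x = -160 mm; only the low scoop may lie on the counter before it.
- flake_stand: Fixed dark wooden block 150 x 150 x 20 mm on the counter, carrying the jar of orange cornflakes; left or right of the shelf. Origin: centre of its underside. Its front face (towards the robot) is at x = -75 mm in its frame, its y axis runs along that face. A slate flush and centred before it has its centre at x = -105, y = 0 mm.
- bar_stand: The like block on the other side of the shelf, 150 x 150 x 20 mm, carrying the jar of dark oat bars. Origin: centre of its underside.
- bar_slate: The other slate, 140 x 60 x 4 mm with brown chalk squares, loose, already lying flush before the oat bar jar's stand. Origin: centre of its underside. Leave it.
- flake_jar: Loose closed glass jar of orange cornflakes in the middle of flake_stand, diameter 120 mm, 200 mm high with its knob. Origin: centre of its underside.
- bar_jar: Loose closed glass jar of dark oat bars in the middle of bar_stand, diameter 120 mm, 200 mm high. Origin: centre of its underside.
- oat_jar: Loose glass jar of pale oats at a back corner of the shelf, diameter 92 mm, 155 mm high with its knob (lid's top at 134 mm), bottom on the shelf. Origin: centre of its underside.
- puff_jar: Loose glass jar of light brown puffed grain at the other back corner of the shelf, diameter 92 mm, 155 mm high. Origin: centre of its underside.
- ramekin: Loose small white bowl standing near the shelf's front edge on one side of the slate's way out, diameter 72 mm at the rim, 42 mm high. Origin: centre of its underside.
- honey: Loose small amber jar with a brass lid near the shelf's front edge on the other side of the way out, diameter 64 mm, 58 mm high. Origin: centre of its underside.
- scoop: Loose steel scoop with a wooden handle lying on the counter between robot and shelf, 170 mm long, 50 mm wide, 26 mm high. Origin: on the counter under its back wall, handle to its -x.
Things that resemble listed ones, but are neither listed nor needed, are in the scene too. What is shaped like the slate but turquoise or yellow is not meant.

How it is judged:
By the outcome, as a careful person would: the job done as asked, in the order asked, and still so for the second after the job is handed in, with the robot touching nothing.
It also fails if it takes over 72 s, if anything falls off the work surface, if the arm or the gripper's body presses on something with over 40 N, if the wrist force passes 120 N, or if a joint passes its speed limit or range.

## Working session

There is one attempt and no reset: what is moved stays moved. The work goes in short steps, Python scripts to look and compute and a shell command to move; the robot and the scene stay as the last step left them, time stands still between calls to the robot, and variables do not carry over. Pictures are saved under pics/ and viewed, at most 10 in all, crops included, and the job is handed in when it is done.

```bash
mkdir -p pics; cat > h.py <<'E'
from rig import *
import numpy as np, cv2
def cap(n,name=None):
    c=capture(n)
    if name: cv2.imwrite('pics/'+name+'.png',c['color'][:,:,::-1])
    return c
def ray(c,px,z):
    p=cv2.undistortPoints(np.array([[px]],float),np.array(c['camera_matrix']),np.array(c['distortion']))[0,0]
    R=np.array(c['R']);t=np.array(c['t']);o=-R.T@t;d=R.T@np.array([p[0],p[1],1])
    return o+d*(z-o[2])/d[2]
def proj(c,X):
    return cv2.projectPoints(np.array(X,float).reshape(-1,3),cv2.Rodrigues(np.array(c['R']))[0],np.array(c['t'],float),np.array(c['camera_matrix']),np.array(c['distortion']))[0][:,0]
E
python3 - <<'E'
from h import *
np.set_printoptions(precision=4,suppress=True)
for n in ['scene','top']:
    c=cap(n,n+'1'); print(n,-np.array(c['R']).T@c['t'])
    for k in ['slate','slate_near','shelf','flake_stand','bar_stand','bar_slate','flake_jar','bar_jar','oat_jar','puff_jar','ramekin','honey','scoop']:
        print(k,[(np.round(d['at'],3).tolist(),round(d['conf'],2)) for d in place_of(n,k)][:3])
print(read_state())
E
```

```text
scene [ 0.2138 -0.0515  1.0367]
slate [([0.608, 0.016, 0.06], 0.7), ([0.673, 0.002, 0.06], 0.65), ([0.764, -0.34, -0.001], 0.57)]
slate_near [([0.299, 0.193, 0.006], 0.95), ([0.697, -0.318, 0.002], 0.88), ([0.609, 0.019, 0.066], 0.79)]
shelf [([0.642, -0.022, -0.001], 0.66)]
flake_stand [([0.571, -0.359, -0.001], 0.89), ([0.611, 0.017, 0.062], 0.57)]
bar_stand [([0.57, 0.362, -0.0], 0.69), ([0.421, 0.058, -0.0], 0.23)]
bar_slate [([0.465, 0.348, 0.002], 0.63)]
flake_jar [([0.572, -0.36, 0.016], 0.68)]
bar_jar [([0.573, 0.365, 0.017], 0.68)]
oat_jar [([0.718, 0.15, 0.06], 0.9)]
puff_jar [([0.69, -0.182, 0.059], 0.94), ([0.612, 0.018, 0.059], 0.38)]
ramekin [([0.528, -0.123, 0.062], 0.69)]
honey [([0.518, 0.079, 0.061], 0.63), ([0.575, 0.365, 0.019], 0.3)]
scoop [([0.422, 0.057, -0.001], 0.74)]
top [0.3431 0.0044 1.0323]
slate [([0.674, 0.002, 0.056], 0.75), ([0.765, -0.34, 0.001], 0.73)]
slate_near [([0.295, 0.192, 0.002], 0.78), ([0.698, -0.32, 0.002], 0.71), ([0.61, 0.019, 0.06], 0.66)]
shelf []
flake_stand [([0.569, -0.355, 0.004], 0.94), ([0.52, 0.079, 0.058], 0.71)]
bar_stand [([
[... 296 characters left out ...]
 0.89)]
honey [([0.517, 0.08, 0.062], 0.63), ([0.712, 0.15, 0.059], 0.26)]
scoop [([0.42, 0.056, -0.001], 0.78), ([0.467, 0.352, 0.001], 0.6)]
{'time_s': 1.4, 'joint_positions': array([ 56.2938,  30.2259,  82.0885,  -0.0001,  67.6882, -10.2267]), 'qvel': array([ 0.0508, -0.129 , -0.0775,  0.073 ,  0.0411,  0.0509]), 'tau': array([ -0.0005, -44.0005, -17.698 ,   0.0634,   0.0505,  -0.0001]), 'position': array([0.249 , 0.5732, 0.2445]), 'tcp_rot': array([[-0.9172,  0.3984, -0.    ],
       [ 0.3984,  0.9172, -0.    ],
       [ 0.    , -0.    , -1.    ]]), 'force': array([ 0.7969, -0.1607,  0.5244]), 'moment': array([-0.0037,  0.001 ,  0.0863]), 'grasp_force': 0.0, 'opening': 1.004036390669886}
```

View pics/scene1.png

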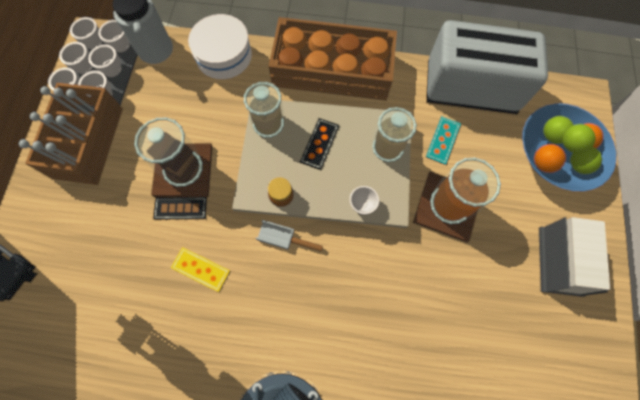

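View pics/top1.png

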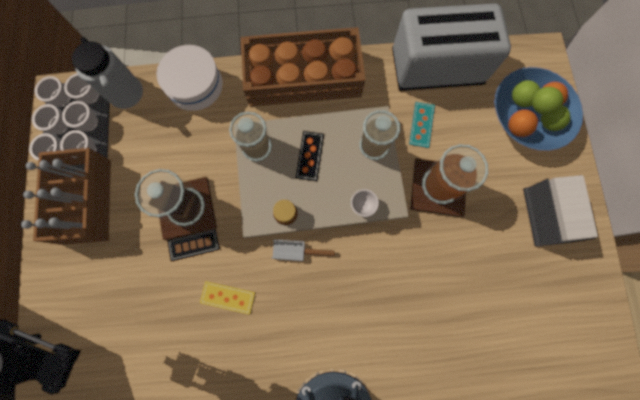

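Scene view: the slate with orange dots is at (320,143), with honey (280,191) and ramekin (365,200) in front of it. The flake jar stand is on the right at (448,205). Top view: slate (310,155), honey (285,212), ramekin (365,203), flake stand (440,188). The turquoise and yellow pieces are decoys. Next I'll fit precise poses.

```bash
cat >> h.py <<'E'
from scipy.optimize import minimize
def box(p,L,W,z0,z1):
    c,s=np.cos(p[2]),np.sin(p[2])
    return np.array([[p[0]+c*a*L/2-s*b*W/2,p[1]+s*a*L/2+c*b*W/2,z] for a in(-1,1) for b in(-1,1) for z in(z0,z1)])
def sil(c,p,dims,S=8):
    im=np.zeros((400,640),np.uint8)
    h=cv2.convexHull(proj(c,box(p,*dims)).astype(np.float32))[:,0]
    big=np.zeros((400*4,640*4),np.uint8); cv2.fillConvexPoly(big,np.round((h+.5)*4*16).astype(np.int32),255,shift=4)
    return cv2.resize(big,(640,400),interpolation=cv2.INTER_AREA)/255.
def fit(views,p0,dims):
    # views: list of (c, mask, ignore)
    f=lambda p:sum((abs(sil(c,p,dims)-m)*(~ig)).sum() for c,m,ig in views)
    best=None
    for dy in(-.1,0,.1):
        q=np.array(p0)+[0,0,dy]
        r=minimize(f,q,method='Nelder-Mead',options=dict(initial_simplex=np.array([q,q+[.008,0,0],q+[0,.008,0],q+[0,0,.1]]),xatol=1e-4,fatol=.05))
        if best is None or r.fun<best.fun: best=r
    return best.x,best.fun
def pick(n,k,c,near,z=.03):
    for d in trace(n,k):
        v,u=np.nonzero(d['pixels']); g=ray(c,[u.mean(),v.mean()],z)[:2]
        if np.linalg.norm(g-near)<.06: return d['pixels']
E
python3 - <<'E'
from h import *
np.set_printoptions(precision=4,suppress=True)
none=np.zeros((400,640),bool)
cs={n:cap(n) for n in('scene','top')}
jobs=dict(slate=((.674,.002,-.24),(.14,.06,.06,.064)),bar_slate=((.466,.35,0),(.14,.06,0,.004)),flake_stand=((.570,-.357,0),(.15,.15,0,.02)),bar_stand=((.57,.363,0),(.15,.15,0,.02)),shelf=((.655,-.015,0),(.32,.44,.038,.06)))
for k,(p,d) in jobs.items():
    if k=='bar_slate': p=(.466,.35,np.pi/2)
    vs=[]
    for n,c in cs.items():
        m=pick(n,k,c,p[:2]); 
        if m is None: print(k,n,'no mask'); continue
        ig=none.copy()
        if 'stand' in k:
            j=pick(n,k.split('_')[0]+'_jar',c,p[:2],.08)
            if j is not None: ig=cv2.dilate(j.astype(np.uint8),np.ones((5,5)))>0
            # occluded also by glass not labelled
        if k=='shelf':
            for o in ['oat_jar','puff_jar','slate','ramekin','honey','scoop']:
                for t in trace(n,o)[:2]: ig|=cv2.dilate(t['pixels'].astype(np.uint8),np.ones((5,5)))>0
        v,u=np.nonzero(m); print(k,n,m.sum(),'ignored',ig.sum())
        vs.append((c,m,ig)); print('   ',fit([vs[-1]],p,d))
    if len(vs)==2: print('  both',fit(vs,p,d))
E
```

```text
slate scene 1098 ignored 0
    (array([ 0.6779,  0.0023, -0.231 ]), np.float64(53.87843137254902))
slate top 1039 ignored 0
    (array([ 0.6771,  0.0018, -0.2439]), np.float64(62.01176470588236))
  both (array([ 0.6779,  0.0019, -0.236 ]), np.float64(119.07843137254903))
bar_slate scene 1118 ignored 0
    (array([0.4676, 0.3493, 1.7204]), np.float64(83.46274509803922))
bar_slate top 1057 ignored 0
    (array([0.4675, 0.3488, 1.7186]), np.float64(60.062745098039215))
  both (array([0.4674, 0.3492, 1.7109]), np.float64(143.01960784313727))
flake_stand scene 1570 ignored 3777
    (array([ 0.5673, -0.3557, -0.2212]), np.float64(57.97254901960784))
flake_stand top 1280 ignored 0
    (array([ 0.5668, -0.3567, -0.2248]), np.float64(1627.3686274509803))
  both (array([ 0.5671, -0.3561, -0.224 ]), np.float64(1690.9607843137255))
bar_stand scene 1421 ignored 3689
    (array([0.5747, 0.3654, 0.1335]), np.float64(38.96078431372548))
bar_stand top 1197 ignored 0
    (array([0.5735, 0.3638, 0.1387]), np.float64(1792.2509803921566))
  both (array([0.5741, 0.3647, 0.136 ]), np.float64(1849.3215686274507))
shelf scene 14071 ignored 11989
    (array([ 0.6384, -0.018 ,  0.0365]), np.float64(166.6392156862745))
shelf top 13450 ignored 11446
    (array([ 0.6377, -0.0193,  0.0312]), np.float64(708.5294117647059))
  both (array([ 0.6381, -0.0186,  0.0353]), np.float64(891.8117647058824))
```

Both views agree to about 1 mm at the assumed heights. Slate: (0.678, 0.002), yaw -0.236. Shelf front edge: x≈0.478. Flake stand: (0.567, -0.356), yaw -0.224. Plan:

1. Press on the slate with closed fingers and slide and turn it out.
2. Regrip by the near end.
3. Set it down clear of the stand.
4. Push it flush.

```bash
cat >> h.py <<'E'
def st():
    s=read_state();R=np.array(s['tcp_rot']);p=np.array(s['position'])
    print('t %.2f pos %s yang %.2f tilt %.2f F %s q6 %.0f open %.1f grip %.1f'%(s['time_s'],np.round(p*1000,1),np.degrees(np.arctan2(R[1,1],R[0,1])),np.degrees(np.arccos(-R[2,2])),np.round(s['force'],1),s['joint_positions'][5],s['opening']*87,s['grasp_force']))
    return p,R
def to(x,y,z,yang=None):
    p,R=st();d=R.T@(np.array([x,y,z])-p)*1000
    if yang is not None:
        a=np.radians(np.degrees(np.arctan2(R[1,1],R[0,1]))-yang);a=(a+np.pi)%(2*np.pi)-np.pi
        print('shift',np.round(d,1),'turn z %.3f'%a)
    else: print('shift',np.round(d,1))
E
python3 -m jog '-40 -24 -10 0 0 0 0;-52 -30 -10 0 0 0 0;-52 -30 -10 0 0 0 0;-52 -30 -10 0 0 0 0;-52 -30 -10 0 0 0 0;-52 -30 -5 0 0 0 0;-52 -30 0 0 0 0 0;-52 -30 0 0 0 0 0;-52 -30 0 0 0 0 0;-52 -30 0 0 0 0 0;-50 -30 0 0 0 0 0;-48 -30 0 0 0 0 0'
python3 -c "
from h import *
to(.663,.0055,.100,-13.5)"
```

```text
time_s: 4.3
position: [0.6648, 0.0053, 0.2996]
tcp_rot: [[-0.917, 0.399, 0.0], [0.399, 0.917, 0.0], [-0.0, 0.0, -1.0]]
force: [-0.1, 0.1, 0.5]
opening: 0.004
grasp_force: 0.0
t 4.30 pos [664.8   5.3 299.6] yang 66.50 tilt 0.02 F [-0.1  0.1  0.5] q6 -76 open 0.3 grip 0.0
shift [  1.8  -0.6 199.6] turn z 1.396
```

```bash
python3 -m jog '2 -1 0 0 0 0.175 0;0 0 0 0 0 0.175 0;0 0 0 0 0 0.175 0;0 0 0 0 0 0.175 0;0 0 0 0 0 0.175 0;0 0 0 0 0 0.175 0;0 0 0 0 0 0.175 0;0 0 0 0 0 0.171 0;0 0 50 0 0 0 0;0 0 60 0 0 0 0;0 0 50 0 0 0 0;0 0 40 0 0 0 0' | tail -3
python3 - <<'E'
from h import *
to(.663,.0055,.088,-13.5)
cap('scene','press')
E
python3 -c "
import cv2;i=cv2.imread('pics/press.png');cv2.imwrite('pics/press_c.png',cv2.resize(i[70:250,220:440],None,fx=3,fy=3))"
```

```text
force: [-0.3, 0.0, -0.4]
opening: 0.003
grasp_force: 0.0
t 5.80 pos [660.7   7.1  97.2] yang -13.47 tilt 0.11 F [-0.3  0.  -0.4] q6 4 open 0.2 grip 0.0
shift [-1.   2.6  9.2] turn z 0.001
```

View pics/press_c.png

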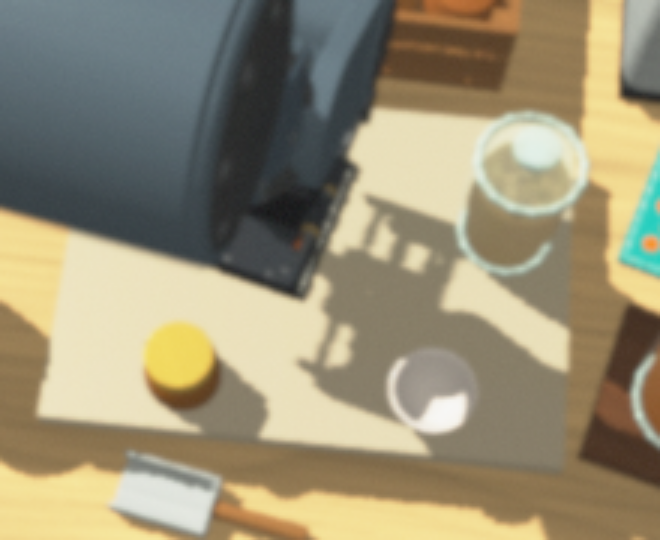

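The crop shows the fingers down over the slate, and honey, ramekin and scoop are undisturbed. I'll descend to contact.

```bash
python3 -m jog '-1 2 9 0 0 0 0;0 0 1 0 0 0 0;0 0 1 0 0 0 0;0 0 1 0 0 0 0;0 0 0 0 0 0 0'
python3 -c "
from h import *
st()"
```

```text
time_s: 6.48
position: [0.6635, 0.0055, 0.0883]
tcp_rot: [[0.233, 0.973, 0.001], [0.973, -0.233, -0.0], [0.0, 0.001, -1.0]]
force: [-0.2, 0.3, 0.1]
opening: 0.005
grasp_force: 0.0
t 6.47 pos [663.5   5.5  88.3] yang -13.46 tilt 0.07 F [-0.2  0.3  0.1] q6 4 open 0.4 grip 0.0
```

```bash
python3 -m jog '0 0 1 0 0 0 0;0 0 1 0 0 0 0;0 0 1 0 0 0 0;0 0 0 0 0 0 0'|sed -n '2p;4p'; python3 -m jog '0 0 1 0 0 0 0;0 0 1 0 0 0 0;0 0 0 0 0 0 0'|sed -n '2p;4p'
```

```text
position: [0.6634, 0.0056, 0.0865]
force: [-3.3, 0.2, 9.6]
position: [0.6634, 0.0056, 0.0864]
force: [-4.9, 0.9, 18.0]
```

```bash
python3 -m jog '-3 -7 0 0 0 -0.022 0;-5.2 -13.4 0 0 0 -0.045 0;-4.6 -13.6 0 0 0 -0.045 0;-3.9 -13.8 0 0 0 -0.045 0;-3.2 -14 0 0 0 -0.045 0;-2.5 -14.2 0 0 0 -0.045 0;0 0 0 0 0 0 0'|sed -n '2p;4p'
python3 - <<'E'
from h import *
to(.4925,-.0215,.0825,2)
cs={n:cap(n,n+'slide') for n in('scene','top')}
for n,c in cs.items():
    for k in('slate','honey','ramekin'): print(n,k,[(np.round(d['at'],3).tolist(),round(d['conf'],2)) for d in place_of(n,k)][:2])
i=cv2.imread('pics/topslide.png');cv2.imwrite('pics/slide_c.png',cv2.resize(i[90:270,210:430],None,fx=3,fy=3))
E
```

```text
position: [0.5892, -0.0078, 0.0864]
force: [1.9, 0.1, 14.4]
t 8.22 pos [589.2  -7.8  86.4] yang 0.69 tilt 0.70 F [ 1.9  0.1 14.4] q6 -12 open 0.7 grip 7.6
shift [-12.5 -96.9   2.7] turn z -0.023
scene slate [([0.766, -0.34, 0.003], 0.78), ([0.573, -0.358, 0.016], 0.68)]
scene honey [([0.521, 0.078, 0.061], 0.73)]
scene ramekin [([0.527, -0.129, 0.066], 0.57)]
top slate [([0.316, 0.261, 0.003], 0.85), ([0.764, -0.34, 0.001], 0.77)]
top honey []
top ramekin [([0.523, -0.129, 0.063], 0.77), ([0.571, -0.364, 0.019], 0.36)]
```

View pics/slide_c.png

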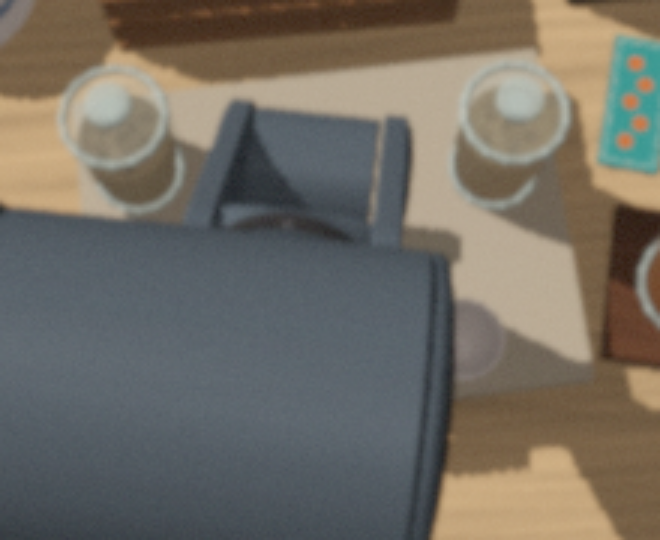

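The arm hides the slate, but the jars and ramekin sit where they were. I'll carry on with the slide and then lift to look.

```bash
python3 -m jog '-1 -7 0 0 0 -0.01 0;-2 -14 0 0 0 -0.013 0;-2 -14 0 0 0 0 0;-2 -14 0 0 0 0 0;-2 -14 0 0 0 0 0;-2 -14 0 0 0 0 0;-1.5 -13 0 0 0 0 0;0 -7 0 0 0 0 0;0 0 0 0 0 0 0;0 0 -6 0 0 0 0'|sed -n '2p;4p'
python3 -m jog '0 0 -20 0 0 0 0;0 0 -45 0 0 0 0;0 0 -55 0 0 0 0;0 0 -40 0 0 0 0;0 -40 -20 0 0 0 40;0 -40 0 0 0 0 87' | sed -n '2p;4p'
python3 - <<'E'
from h import *
st()
cs={n:cap(n,n+'out') for n in('scene','top')}
for n,c in cs.items():
    for k in('slate','slate_near','honey','ramekin','scoop','oat_jar','puff_jar'): print(n,k,[(np.round(d['at'],3).tolist(),round(d['conf'],2)) for d in place_of(n,k)][:3])
    cv2.imwrite('pics/out_%s.png'%n,cv2.resize(cs[n]['color'][80:280,210:430,::-1],None,fx=3,fy=3))
E
```

```text
position: [0.4899, -0.0227, 0.0897]
force: [-0.9, -0.3, -0.5]
position: [0.4078, -0.025, 0.2698]
force: [-0.6, 0.1, -0.7]
t 10.62 pos [407.8 -25.  269.8] yang 2.05 tilt 0.16 F [-0.6  0.1 -0.7] q6 -21 open 13.3 grip 0.0
scene slate [([0.768, -0.341, -0.0], 0.87), ([0.468, 0.344, -0.0], 0.7)]
scene slate_near [([0.698, -0.318, 0.005], 0.61)]
scene honey [([0.52, 0.08, 0.061], 0.98)]
scene ramekin [([0.528, -0.127, 0.063], 0.76), ([0.572, 0.365, -0.001], 0.44)]
scene scoop []
scene oat_jar [([0.718, 0.147, 0.058], 0.57)]
scene puff_jar [([0.688, -0.181, 0.058], 0.59)]
top slate [([0.315, 0.258, 0.002], 0.94), ([0.766, -0.341, 0.001], 0.94)]
top slate_near [([0.293, 0.19, 0.005], 0.97), ([0.699, -0.321, 0.006], 0.65)]
top honey [([0.521, 0.079, 0.062], 0.95)]
top ramekin [([0.522, -0.126, 0.061], 0.81)]
top scoop [([0.421, 0.057, 0.002], 0.63), ([0.714, 0.149, 0.057], 0.19)]
top oat_jar [([0.712, 0.148, 0.06], 0.83), ([0.467, 0.351, 0.004], 0.56)]
top puff_jar [([0.689, -0.18, 0.06], 0.72), ([0.42, 0.056, 0.001], 0.34)]
```

View pics/out_scene.png

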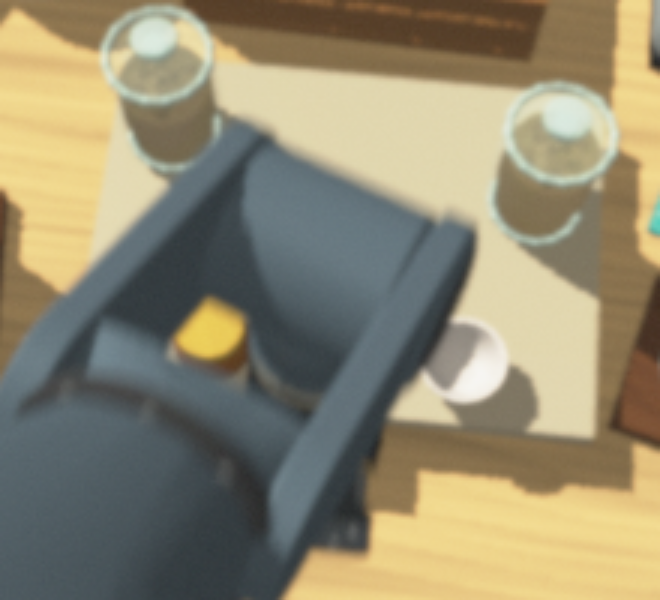

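The arm still covers the slate (honey and ramekin are in place). I'll move it aside.

```bash
python3 -m jog '-40 0 -5 0 0 0.175 87;-50 -9 -5 0 0 0.175 87;-47 -17 0 0 0 0.175 87;-43 -25 0 0 0 0.175 87;-38 -32 0 0 0 0.175 87;-5 -5 0 0 0 0.175 87;0 0 0 0 0 0.175 87;0 0 0 0 0 0.175 87;0 0 0 0 0 0.171 87' | sed -n '2p;4p'
python3 - <<'E'
from h import *
st()
cs={n:cap(n,n+'out2') for n in('scene','top')}
for n,c in cs.items():
    for k in('slate','slate_near','scoop'): print(n,k,[(np.round(d['at'],3).tolist(),round(d['conf'],2)) for d in place_of(n,k)][:3])
    m=pick(n,'slate',c,np.array([.505,-.02]),.064)
    if m is not None: print(m.sum(),fit([(c,m,np.zeros_like(m))],(.505,-.02,.035),(.14,.06,.06,.064)))
cv2.imwrite('pics/out2.png',cv2.resize(cs['top']['color'][80:280,210:430,::-1],None,fx=3,fy=3))
E
```

```text
position: [0.2649, -0.1886, 0.2786]
force: [1.2, -0.2, 0.2]
t 12.55 pos [ 264.9 -188.6  278.6] yang -88.36 tilt 0.02 F [ 1.2 -0.2  0.2] q6 33 open 87.0 grip 0.0
scene slate [([0.505, -0.022, 0.06], 0.9), ([0.768, -0.338, 0.0], 0.78), ([0.321, 0.261, -0.004], 0.74)]
scene slate_near [([0.299, 0.19, 0.001], 0.88), ([0.699, -0.319, 0.001], 0.76), ([0.572, 0.365, -0.0], 0.65)]
scene scoop [([0.423, 0.058, -0.0], 0.98)]
1290 (array([ 0.51052579, -0.02405632,  0.0261869 ]), np.float64(65.81176470588235))
top slate [([0.51, -0.023, 0.057], 0.93), ([0.314, 0.259, -0.002], 0.9), ([0.764, -0.342, 0.002], 0.81)]
top slate_near [([0.441, -0.028, 0.064], 0.96), ([0.698, -0.323, 0.006], 0.69), ([0.297, 0.189, 0.002], 0.61)]
top scoop [([0.419, 0.054, 0.0], 0.96)]
1179 (array([ 0.50997062, -0.0242664 ,  0.03761516]), np.float64(43.898039215686275))
```

View pics/out2.png

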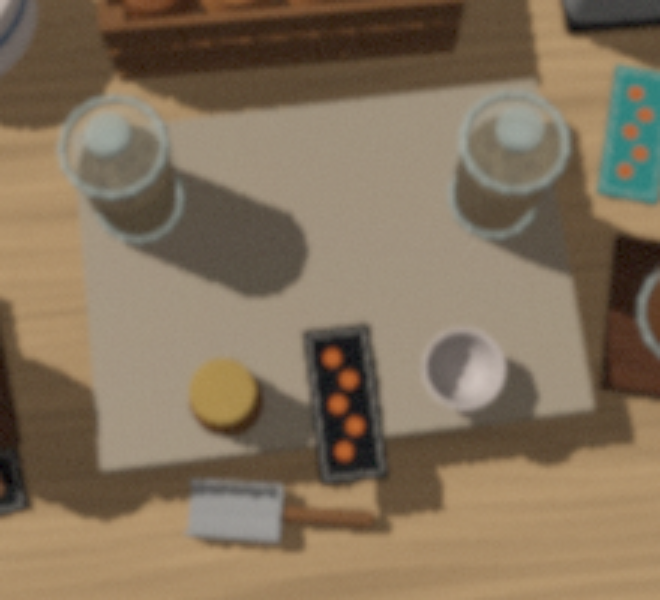

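The slate now sticks out 38 mm over the front edge, between the pots, with nothing shifted. Centre (0.510, -0.024), yaw ≈0.033. I'll grip the near end at x≈0.456.

```bash
python3 -m jog '30 -25 0 0 0 0 87;40 -32 10 0 0 0 87;40 -32 20 0 0 0 87;40 -32 35 0 0 0 87;35 -28 35 0 0 0 87;11 -8 30 0 0 0 87;0 0 10 0 0 0 87;0 0 0 0 0 0 87;0 0 0 0 0 0 87' | sed -n '2p;4p'
python3 -c "
from h import *
to(.456,-.0258,.0795,-88.1)"
```

```text
position: [0.4555, -0.0255, 0.1395]
force: [-1.2, 0.9, 0.5]
t 14.18 pos [455.5 -25.5 139.5] yang -88.07 tilt 0.09 F [-1.2  0.9  0.5] q6 71 open 87.2 grip 0.0
shift [ 0.4  0.3 60. ] turn z 0.001
```

```bash
python3 -m jog '0 0 25 0 0 0 87;0 0 20 0 0 0 87;0 0 10 0 0 0 87;0 0 5 0 0 0 87;0 0 0 0 0 0 87;0 0 0 0 0 0 70;0 0 0 0 0 0 64;0 0 0 0 0 0 50;0 0 0 0 0 0 50;0 0 0 0 0 0 50;0 0 0 0 0 0 50' 
python3 -c "
from h import *
st()"
```

```text
time_s: 15.55
position: [0.4555, -0.0248, 0.0786]
tcp_rot: [[0.999, 0.035, 0.0], [0.035, -0.999, -0.0], [0.0, 0.0, -1.0]]
force: [-0.7, 1.4, 0.8]
opening: 0.679
grasp_force: 30.0
t 15.55 pos [455.5 -24.8  78.6] yang -88.01 tilt 0.01 F [-0.7  1.4  0.8] q6 71 open 59.1 grip 30.0
```

Gripped at 59 mm with 30 N. I'll lift and look at how it hangs.

```bash
python3 -m jog '0 0 -3 0 0 0 50;0 0 -8 0 0 0 50;0 0 -15 0 0 0 50;0 0 -25 0 0 0 50;0 0 -30 0 0 0 50;0 0 -30 0 0 0 50;-15 0 -15 0 0 0 50;-30 0 -5 0 0 0 50;-20 0 0 0 0 0 50;0 0 0 0 0 0 50' | sed -n '2p;4,6p'
python3 - <<'E'
from h import *
to(.3804,-.3648,.200,-12.8)
c=cap('scene','lift'); cap('top','lift_top')
cv2.imwrite('pics/lift_c.png',cv2.resize(c['color'][100:320,210:430,::-1],None,fx=2.7,fy=2.7))
E
```

```text
position: [0.3887, -0.0265, 0.2099]
force: [0.6, -0.0, -1.8]
opening: 0.678
grasp_force: 30.0
t 16.80 pos [388.7 -26.5 209.9] yang -88.04 tilt 0.08 F [ 0.6 -0.  -1.8] q6 68 open 59.0 grip 30.0
shift [-19.9 337.8   9.7] turn z -1.313
```

View pics/lift_c.png

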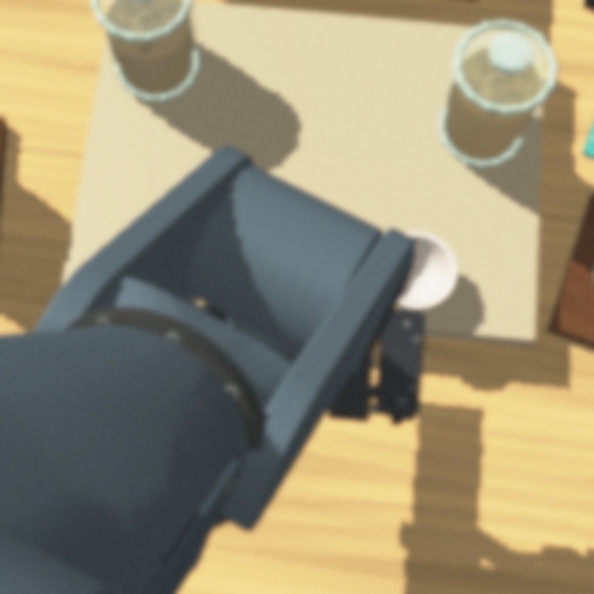

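The slate is held clear of the shelf (crop 400,360). I'll swing it parallel to the stand front and carry it over.

```bash
python3 -m jog '0 0 0 0 0 -0.1 50;0 0 0 0 0 -0.165 50;0 0 0 0 0 -0.165 50;0 0 0 0 0 -0.165 50;0 0 0 0 0 -0.165 50;0 0 0 0 0 -0.165 50;0 0 0 0 0 -0.165 50;0 0 0 0 0 -0.165 50;0 0 0 0 0 -0.06 50;-25 5 0 0 0 0 50;-40 8 0 0 0 0 50;-45 9 0 0 0 0 50' | sed -n '2p;4,6p'
python3 -m jog '-45 9 0 0 0 0 50;-45 9 10 0 0 0 50;-45 9 20 0 0 0 50;-40 9 30 0 0 0 50;-30 7 30 0 0 0 50;-16 2 20 0 0 0 50;0 0 0 0 0 0 50;0 0 0 0 0 0 50' | sed -n '2p;4,6p'
python3 - <<'E'
from h import *
to(.3804,-.3648,.026,-12.8)
E
```

```text
position: [0.3892, -0.1407, 0.2097]
force: [1.0, -0.6, -0.8]
opening: 0.68
grasp_force: 30.0
position: [0.3837, -0.3644, 0.0998]
force: [-0.2, 0.4, -0.6]
opening: 0.683
grasp_force: 30.0
t 19.40 pos [ 383.7 -364.4   99.8] yang -12.64 tilt 0.01 F [-0.2  0.4 -0.6] q6 -43 open 59.4 grip 30.0
shift [-1.1 -3.2 73.8] turn z 0.003
```

```bash
python3 -m jog '0 -3 20 0 0 0 50;0 0 25 0 0 0 50;0 0 16 0 0 0 50;0 0 8 0 0 0 50;0 0 3 0 0 0 50;0 0 2 0 0 0 50;0 0 1 0 0 0 50;0 0 1 0 0 0 50;0 0 0 0 0 0 50' | sed -n '2p;4,6p'
```

```text
position: [0.3804, -0.3641, 0.0237]
force: [-0.1, -0.5, -1.1]
opening: 0.681
grasp_force: 30.0
```

```bash
python3 -m jog '0 0 1 0 0 0 50;0 0 1 0 0 0 50;0 0 0 0 0 0 50' | sed -n '2p;4,6p'
```

```text
position: [0.3804, -0.3641, 0.0224]
force: [-1.1, 0.4, 6.9]
opening: 0.682
grasp_force: 33.7
```

Contact with the counter. I'll open gently, rise and turn 90° for the push.

```bash
python3 -m jog '0 0 0 0 0 0 60;0 0 0 0 0 0 62;0 0 0 0 0 0 66;0 0 0 0 0 0 80;0 0 0 0 0 0 82;0 0 -10 0 0 0 82;0 0 -25 0 0 0 82;0 0 -40 0 0 0 82;-20 -30 -40 0 0 0 70;-25 -40 -20 0 0 0 60;0 -45 0 0 0 0 60;0 0 0 0 0 0 60' | sed -n '2p;4,6p'
python3 - <<'E'
from h import *
st()
Z=np.zeros((400,640),bool)
for n in('scene','top'):
    c=cap(n,n+'set')
    for d in trace(n,'slate'):
        m=d['pixels'];v,u=np.nonzero(m);g=ray(c,[u.mean(),v.mean()],.004)
        print(n,round(d['conf'],2),np.round(g,3),m.sum())
        if abs(g[0]-.39)<.07 and abs(g[1]+.32)<.07: print(fit([(c,m,Z)],(g[0],g[1],1.347),(.14,.06,0,.004)))
E
```

```text
position: [0.2554, -0.3806, 0.1568]
force: [0.5, 1.5, -0.3]
opening: 0.697
grasp_force: 0.0
t 22.40 pos [ 255.4 -380.6  156.8] yang -12.87 tilt 0.24 F [ 0.5  1.5 -0.3] q6 -57 open 60.7 grip 0.0
scene 0.81 [0.317 0.259 0.004] 1238
scene 0.63 [ 0.769 -0.337  0.004] 789
top 0.88 [ 0.393 -0.311  0.004] 1094
(array([ 0.39305183, -0.31162527,  1.32454083]), np.float64(61.12549019607843))
top 0.83 [ 0.763 -0.34   0.004] 885
top 0.65 [0.316 0.258 0.004] 1199
```

Slate lies at (0.393, -0.312), about 4.7 mm off centre along the face and 75 mm in front of flush. I'll turn for a two-finger push.

```bash
python3 -m jog '0 0 0 0 0 0.1 60;0 0 0 0 0 0.17 60;0 0 0 0 0 0.17 60;0 0 0 0 0 0.17 60;0 0 0 0 0 0.17 60;0 0 0 0 0 0.17 60;0 0 0 0 0 0.17 60;0 0 0 0 0 0.17 60;0 0 0 0 0 0.17 60;0 0 0 0 0 0.11 60;0 0 0 0 0 0 60' | sed -n '2p;4,6p'
python3 - <<'E'
from h import *
to(.334,-.299,.0232,-102.8)
Z=np.zeros((400,640),bool)
for n in('scene','top'):
    c=cap(n,n+'set2')
    m=pick(n,'slate',c,np.array([.393,-.312]),.004)
    if m is not None: print(n,m.sum(),fit([(c,m,Z)],(.393,-.312,1.347),(.14,.06,0,.004)))
E
```

```text
position: [0.2592, -0.3828, 0.1563]
force: [-0.7, -0.4, -0.6]
opening: 0.692
grasp_force: 0.0
t 23.98 pos [ 259.2 -382.8  156.3] yang -102.44 tilt 0.00 F [-0.7 -0.4 -0.6] q6 33 open 60.2 grip 0.0
shift [ 55.  -97.9 133.1] turn z 0.006
top 1065 (array([ 0.39221777, -0.31055269,  1.35072798]), np.float64(70.82745098039216))
```

```bash
python3 -m jog '20 -35 0 0 0 0.006 60;20 -38 10 0 0 0 60;15 -25 30 0 0 0 60;0 0 40 0 0 0 60;0 0 35 0 0 0 60;0 0 12 0 0 0 60;0 0 0 0 0 0 60;0 0 0 0 0 0 60' | sed -n '2p;4,6p'
python3 - <<'E'
from h import *
to(.334,-.299,.0232,-102.8)
E
```

```text
position: [0.334, -0.3001, 0.0305]
force: [-0.6, 0.4, -0.4]
opening: 0.691
grasp_force: 0.0
t 25.18 pos [ 334.  -300.1   30.5] yang -102.96 tilt 0.11 F [-0.6  0.4 -0.4] q6 47 open 60.1 grip 0.0
shift [-0.3 -1.   7.3] turn z -0.003
```

```bash
python3 -m jog '0 0 5 0 0 -0.003 60;0 0 2 0 0 0 60;0 0 0 0 0 0 60;6 0 0 0 0 0 60;10 0 0 0 0 0 60;11 0 0 0 0 0 60;11 0 0 0 0 0 60;11 0 0 0 0 0 60;11 0 0 0 0 0 60;11 0 0 0 0 0 60;8 0 0 0 0 0 60;0 0 0 0 0 0 60' | sed -n '2p;4,6p'
python3 - <<'E'
from h import *
p,R=st()
d=p[:2]-[.567,-.356];print('stand frame',d@[.975,-.222],d@[.222,.975])
Z=np.zeros((400,640),bool)
for n in('scene','top'):
    c=cap(n,n+'push')
    m=pick(n,'slate',c,np.array([.455,-.325]),.004)
    if m is not None: print(n,m.sum(),fit([(c,m,Z)],(.45,-.325,1.347),(.14,.06,0,.004)))
E
```

```text
position: [0.4115, -0.3173, 0.0226]
force: [-0.4, -1.3, -1.0]
opening: 0.687
grasp_force: 0.0
t 26.68 pos [ 411.5 -317.3   22.6] yang -102.76 tilt 0.07 F [-0.4 -1.3 -1. ] q6 53 open 59.8 grip 0.0
stand frame -0.16018358765244803 0.0032315454321234782
```

```bash
python3 -m jog '5 0 0 0 0 0 60;5 0 0 0 0 0 60;3 0 0 0 0 0 60;0 0 0 0 0 0 60' | sed -n '2p;4p'
python3 -m jog '1 0 0 0 0 0 60;1 0 0 0 0 0 60;0 0 0 0 0 0 60' | sed -n '2p;4p'
python3 -m jog '1 0 0 0 0 0 60;1 0 0 0 0 0 60;0 0 0 0 0 0 60' | sed -n '2p;4p'
```

```text
position: [0.4239, -0.32, 0.0226]
force: [-0.3, -0.5, -0.3]
position: [0.4253, -0.3201, 0.0225]
force: [-0.7, 0.6, 0.2]
position: [0.4264, -0.3199, 0.0225]
force: [-3.0, 0.5, 1.8]
```

Contact with the stand shows at -145 mm, as expected. I'll press a bit more, back off and look.

```bash
python3 -m jog '1 0 0 0 0 0 60;1 0 0 0 0 0 60;0 0 0 0 0 0 60' | sed -n '2p;4p'
python3 -m jog '-4 0 0 0 0 0 60;-20 0 0 0 0 0 60;-40 0 -20 0 0 0 40;-45 0 -40 0 0 0 20;-30 20 -50 0 0 0 0;0 40 -20 0 0 0 0;0 45 0 0 0 0 0;0 40 0 0 0 0 0;0 0 0 0 0 0 0' | sed -n '2p;4p'
python3 - <<'E'
from h import *
st()
Z=np.zeros((400,640),bool);P=[]
for n in('scene','top'):
    c=cap(n,n+'fl')
    m=pick(n,'slate',c,np.array([.465,-.333]),.004)
    if m is not None:
        r=fit([(c,m,Z)],(.465,-.333,1.347),(.14,.06,0,.004)); d=r[0][:2]-[.567,-.356];print(n,m.sum(),r,'stand frame',d@[.975,-.222],d@[.222,.975])
    s=pick(n,'flake_stand',c,np.array([.567,-.356]),.02);j=pick(n,'flake_jar',c,np.array([.567,-.356]),.08)
    if s is not None and j is not None:
        ig=cv2.dilate(j.astype(np.uint8),np.ones((5,5)))>0; print(n,'stand',fit([(c,s,ig)],(.567,-.356,-.224),(.15,.15,0,.02)))
    cv2.imwrite('pics/fl_%s.png'%n,cv2.resize(c['color'][130:280,370:530,::-1],None,fx=4,fy=4))
E
```

```text
position: [0.4269, -0.3198, 0.0225]
force: [-8.7, 0.8, 5.0]
position: [0.2619, -0.4368, 0.1533]
force: [0.2, 0.8, -0.4]
t 29.62 pos [ 261.9 -436.8  153.3] yang -102.94 tilt 0.45 F [ 0.2  0.8 -0.4] q6 31 open 2.3 grip 0.0
top 1054 (array([ 0.46692554, -0.32913201,  1.33657339]), np.float64(54.0078431372549)) stand frame -0.1035372898046194 0.003979761422122363
```

View pics/fl_top.png

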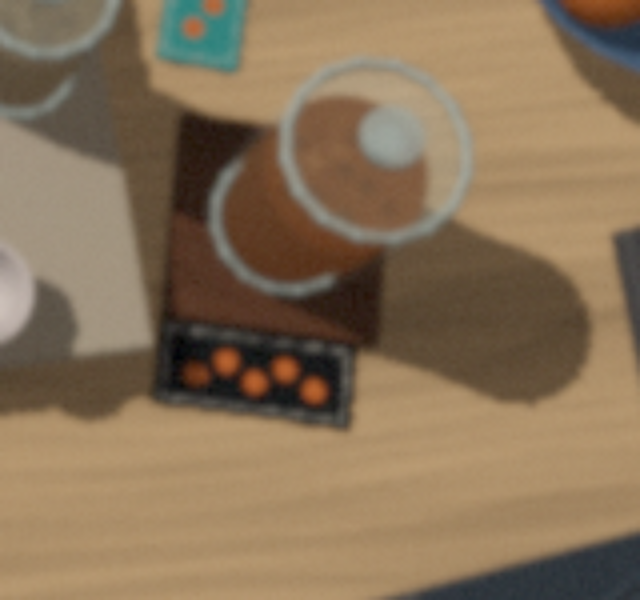

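The top view shows the slate flush but about 4 mm too far left. The shelf blocks that end, so I'll press lightly from above and drag it along the face. First I'll go above it and recheck from the scene camera.

```bash
python3 - <<'E'
from h import *
to(.452,-.3298,.036,-102.8)
c=cap('scene','x')
print([np.round(d['at'],3) for d in place_of('scene','slate')],[np.round(d['at'],3) for d in place_of('top','slate')])
q=cv2.imread('pics/topfl.png');c2=cap('top')
for off in (0.,.004):
    pass
B=box((.567,-.356,-.224),.15,.15,0,.02);print(np.round((proj(c2,B)-[370,130])*4))
E
```

```text
t 30.02 pos [ 261.9 -430.8  152.5] yang -102.73 tilt 0.03 F [ 0.1 -0.1 -0.8] q6 31 open 0.8 grip 0.0
shift [ 163.2 -140.3  116.6] turn z 0.001
[array([ 0.767, -0.342, -0.001]), array([ 0.322,  0.258, -0.004])] [array([ 0.467, -0.325, -0.001]), array([0.317, 0.26 , 0.   ]), array([ 0.765, -0.338,  0.001])]
[[365. 346.]
 [376. 341.]
 [156. 319.]
 [162. 314.]
 [376. 145.]
 [386. 137.]
 [172. 119.]
 [179. 110.]]
```

```bash
python3 - <<'E'
from h import *
np.set_printoptions(linewidth=200)
c=cap('top'); g=c['color'].astype(np.float32)
ex=np.array([np.cos(.224),-np.sin(.224)]);ey=np.array([np.sin(.224),np.cos(.224)])
def prof(cs,ex,ey,xs,ys,z):
    o=[]
    for y in ys:
        X=[np.r_[cs+ex*x+ey*y,z] for x in xs]; p=proj(c,X).astype(np.float32)
        o.append(cv2.remap(g,p[:,0].copy(),p[:,1].copy(),cv2.INTER_LINEAR).mean(axis=(0,1)))
    return np.array(o)
for nm,cs,yaw in(('flake',(.567,-.356),-.224),('bar',(.574,.3647),.136)):
    ex=np.array([np.cos(yaw),np.sin(yaw)]);ey=np.array([-np.sin(yaw),np.cos(yaw)]);cs=np.array(cs)
    for lab,xs,z in(('slate',np.arange(-.125,-.09,.004),.004),('stand',np.arange(-.070,-.055,.003),.02)):
        for side in(1,-1):
            ys=side*np.arange(.058,.09,.002); P=prof(cs,ex,ey,xs,ys,z)
            print(nm,lab,side); print('  y',(ys*1000).round().astype(int)); print('  R',P[:,0].round().astype(int)); print('  B',P[:,2].round().astype(int))
E
```

```text
flake slate 1
  y [58 60 62 64 66 68 70 72 74 76 78 80 82 84 86 88]
  R [ 22  20  24  30  37  43  44  46  58  75  88  97 102 103 104 105]
  B [18 19 23 29 35 39 38 34 38 45 54 60 64 66 66 67]
flake slate -1
  y [-58 -60 -62 -64 -66 -68 -70 -72 -74 -76 -78 -80 -82 -84 -86 -88]
  R [ 71  80  81  93 117 144 161 168 171 172 172 171 172 172 172 172]
  B [ 64  71  67  65  72  86  96 102 104 105 105 105 105 105 105 105]
flake stand 1
  y [58 60 62 64 66 68 70 72 74 76 78 80 82 84 86 88]
  R [ 86  87  86  85  80  72  62  54  52  59  72  84  91  97 103 116]
  B [36 37 36 37 35 31 27 25 24 30 39 48 52 57 64 78]
flake stand -1
  y [-58 -60 -62 -64 -66 -68 -70 -72 -74 -76 -78 -80 -82 -84 -86 -88]
  R [48 48 48 47 47 45 47 51 58 68 78 84 86 88 88 88]
  B [18 19 21 21 20 18 20 25 29 36 43 48 49 50 50 50]
bar slate 1
  y [58 60 62 64 66 68 70 72 74 76 78 80 82 84 86 88]
  R [ 68  83  93 101 119 141 159 168 171 172 173 173 173 173 173 173]
  B [ 62  74  79  78  79  87  96 102 104 105 106 106 106 106 106 106]
bar slate -1
  y [-58 -60 -62 -64 -66 -68 -70 -72 -74 -76 -78 -80 -82 -84 -86 -88]
  R [26 26 33 43 50 50 50 55 69 82 90 93 94 93 93 93]
  B [24 26 31 40 45 44 39 38 41 48 52 54 54 54 55 54]
bar stand 1
  y [58 60 62 64 66 68 70 72 74 76 78 80 82 84 86 88]
  R [ 89  89  90  90  90  96 107 125 143 157 164 167 168 168 168 168]
  B [ 39  39  41  40  39  45  54  67  81  93  98 100 102 102 102 102]
bar stand -1
  y [-58 -60 -62 -64 -66 -68 -70 -72 -74 -76 -78 -80 -82 -84 -86 -88]
  R [46 44 46 46 46 48 47 45 46 49 54 64 76 87 92 93]
  B [21 17 21 21 19 21 20 20 20 23 26 33 42 49 53 53]
```

Comparing edge profiles with the oat-bar pair, the slate is about 5 mm too far towards +y. I'll drag it 5 mm.

```bash
python3 -m jog '20 -15 0 0 0 0 0;35 -30 0 0 0 0 0;40 -35 0 0 0 0 0;40 -35 0 0 0 0 0;28 -25 20 0 0 0 0;0 0 40 0 0 0 0;0 0 40 0 0 0 0;0 0 12 0 0 0 0;0 0 0 0 0 0 0;0 0 0 0 0 0 0' | sed -n '2p;4p'
python3 -c "
from h import *
to(.452,-.3298,.0264,-102.8)"
```

```text
position: [0.4522, -0.3322, 0.0419]
force: [-0.5, -0.3, -0.3]
t 31.52 pos [ 452.2 -332.2   41.9] yang -102.80 tilt 0.16 F [-0.5 -0.3 -0.3] q6 55 open 0.7 grip 0.0
shift [-0.8 -2.3 15.5] turn z -0.000
```

```bash
python3 -m jog '0 -2 8 0 0 0 0;0 0 5 0 0 0 0;0 0 1 0 0 0 0;0 0 1 0 0 0 0;0 0 0 0 0 0 0' | sed -n '2p;4p'; python3 -m jog '0 0 1 0 0 0 0;0 0 1 0 0 0 0;0 0 1 0 0 0 0;0 0 0 0 0 0 0' | sed -n '2p;4p'
```

```text
position: [0.4518, -0.3291, 0.0264]
force: [-1.8, 1.8, 7.5]
position: [0.4518, -0.3291, 0.0263]
force: [-5.0, 4.9, 27.2]
```

```bash
python3 -m jog '0 0 -1 0 0 0 0;0 1 0 0 0 0 0;0 1 0 0 0 0 0;0 1 0 0 0 0 0;0 1 0 0 0 0 0;0 1 0 0 0 0 0;0 0.8 0 0 0 0 0;0 0 0 0 0 0 0' | sed -n '2p;4p'
python3 -m jog '0 0 -5 0 0 0 0;-10 0 -30 0 0 0 0;-40 20 -40 0 0 0 0;-45 35 -40 0 0 0 0;-40 35 0 0 0 0 0;-25 35 0 0 0 0 0;0 20 0 0 0 0 0;0 0 0 0 0 0 0' | sed -n '2p;4p'
python3 - <<'E'
from h import *
Z=np.zeros((400,640),bool)
st()
c=cap('top','topfl2'); m=pick('top','slate',c,np.array([.465,-.333]),.004)
if m is not None:
    r=fit([(c,m,Z)],(.465,-.333,1.347),(.14,.06,0,.004)); d=r[0][:2]-[.567,-.356];print(m.sum(),r,'stand frame',d@[.975,-.222],d@[.222,.975])
cv2.imwrite('pics/fl2.png',cv2.resize(c['color'][165:250,385:485,::-1],None,fx=7,fy=7,interpolation=cv2.INTER_CUBIC))
E
```

```text
position: [0.451, -0.3313, 0.0263]
force: [1.7, 11.3, 22.9]
position: [0.2681, -0.4405, 0.1345]
force: [0.7, 0.8, -0.3]
t 34.65 pos [ 268.1 -440.5  134.5] yang -102.91 tilt 0.13 F [ 0.7  0.8 -0.3] q6 32 open 0.2 grip 0.0
1074 (array([ 0.46562846, -0.33119249,  1.35052258]), np.float64(39.615686274509805)) stand frame -0.10434451873291556 0.0016828372731640603
```

View pics/fl2.png

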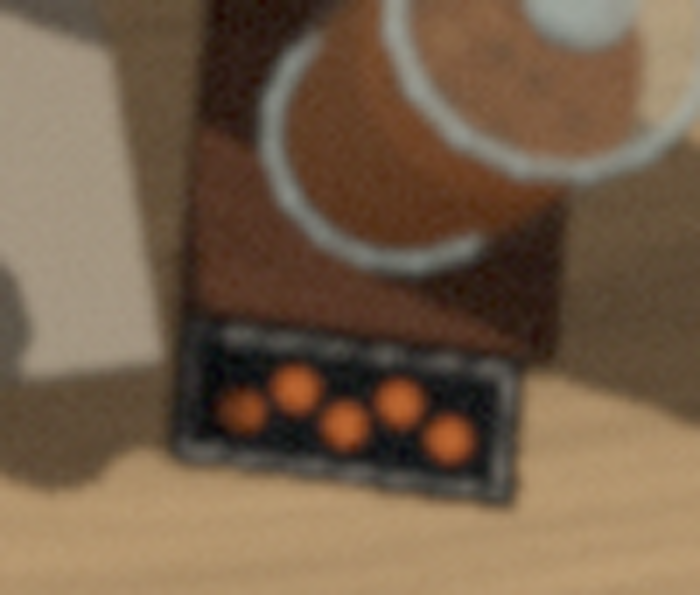

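The drag works: the slate followed the fingertip exactly, 2.3 mm. Arm compliance took up the rest. About 2.3 mm remain, so I'll repeat with a slight bias toward the face.

```bash
python3 -m jog '20 -15 0 0 0 0 0;35 -30 0 0 0 0 0;40 -35 0 0 0 0 0;40 -35 0 0 0 0 0;24 -27 20 0 0 0 0;0 0 40 0 0 0 0;0 0 30 0 0 0 0;0 0 10 0 0 0 0;0 0 0 0 0 0 0;0 0 0 0 0 0 0' | sed -n '2p;4p'
python3 -c "
from h import *
to(.4515,-.3300,.0264,-102.8)"
```

```text
position: [0.455, -0.3355, 0.0355]
force: [0.4, -0.8, -1.1]
t 36.00 pos [ 455.  -335.5   35.5] yang -102.77 tilt 0.11 F [ 0.4 -0.8 -1.1] q6 55 open 0.6 grip 0.0
shift [-4.6 -4.6  9.1] turn z 0.001
```

```bash
python3 -m jog '-4 -5 6 0 0 0 0;0 0 2 0 0 0 0;0 0 1 0 0 0 0;0 0 1 0 0 0 0;0 0 1 0 0 0 0;0 0 1 0 0 0 0;0 0 0 0 0 0 0' | sed -n '2p;4p'
```

```text
position: [0.4511, -0.3288, 0.0263]
force: [-4.5, 4.1, 28.8]
```

```bash
python3 -m jog '0 0 -1 0 0 0 0;0.3 1 0 0 0 0 0;0.3 1 0 0 0 0 0;0.3 1 0 0 0 0 0;0.3 1 0 0 0 0 0;0.3 1 0 0 0 0 0;0 1 0 0 0 0 0;0 0 0 0 0 0 0' | sed -n '2p;4p'
python3 -c "
from h import *
p,R=st();print((p[:2]-[.4511,-.3288])@[.222,.975]*1000,(p[:2]-[.4511,-.3288])@[.975,-.222]*1000)"
```

```text
position: [0.4507, -0.3302, 0.0263]
force: [1.1, 14.2, 25.7]
t 37.88 pos [ 450.7 -330.2   26.3] yang -102.88 tilt 0.53 F [ 1.1 14.2 25.7] q6 55 open 0.3 grip 13.0
-1.5034911204355705 -0.08046957713826292
```

Moved 1.5 mm. A little more, then lift and withdraw.

```bash
python3 -m jog '0.1 0.7 0 0 0 0 0;0 0.5 0 0 0 0 0;0 0 0 0 0 0 0' | sed -n '2p;4p'
python3 -m jog '0 0 -5 0 0 0 0;-10 0 -30 0 0 0 0;-40 20 -40 0 0 0 0;-45 35 -40 0 0 0 0;-40 35 0 0 0 0 0;-25 35 0 0 0 0 0;0 20 0 0 0 0 0;0 0 0 0 0 0 0' | sed -n '2p;4p'
python3 - <<'E'
from h import *
Z=np.zeros((400,640),bool)
c=cap('top','topfl3'); m=pick('top','slate',c,np.array([.465,-.333]),.004)
if m is not None:
    r=fit([(c,m,Z)],(.465,-.333,1.347),(.14,.06,0,.004)); d=r[0][:2]-[.567,-.356];print(m.sum(),r,'stand frame',d@[.975,-.222],d@[.222,.975])
for k in('flake_jar','bar_jar','bar_slate','oat_jar','puff_jar','ramekin','honey','scoop'): print(k,[(np.round(d['at'],3).tolist(),round(d['conf'],2)) for d in place_of('top',k)][:1])
# residual gap check: red-blue brightness profile across the face at slate middle
g=c['color'].astype(np.float32);ex=np.array([np.cos(.224),-np.sin(.224)]);ey=np.array([np.sin(.224),np.cos(.224)])
for y0 in(-.06,-.03,0,.03,.06):
    X=[np.r_[np.array([.567,-.356])+ex*x+ey*y0,.004] for x in np.arange(-.14,-.06,.004)];p=proj(c,X).astype(np.float32)
    print(y0,cv2.remap(g,p[:,0].copy(),p[:,1].copy(),1)[:,0,0].round().astype(int))
E
```

```text
position: [0.4504, -0.3312, 0.0263]
force: [1.6, 14.6, 26.8]
position: [0.2689, -0.4424, 0.1344]
force: [0.2, -0.1, -0.1]
1019 (array([ 0.4650943 , -0.33309986,  1.33314615]), np.float64(71.24313725490197)) stand frame -0.1044418870001805 -0.0002954270355194945
flake_jar [([0.571, -0.366, 0.017], 0.63)]
bar_jar [([0.569, 0.362, 0.017], 0.7)]
bar_slate [([0.466, 0.347, 0.005], 0.83)]
oat_jar [([0.713, 0.149, 0.061], 0.56)]
puff_jar [([0.69, -0.179, 0.061], 0.56)]
ramekin [([0.524, -0.128, 0.062], 0.74)]
honey [([0.465, 0.35, 0.003], 0.38)]
scoop [([0.423, 0.054, 0.002], 0.79)]
-0.06 [164 116  78  69  56  53  59  66  62  56  48  43  47  44  64  85  68  67
  71  54  47]
-0.03 [167 121  79  69  38  23  38  49  62  89 108  99  64  41  59  79  56  63
  84  86  79]
0 [171 127  84  68  41 101 160 181 174 137  64  18  25  27  33  45  43  63
  79  86  87]
0.03 [170 135  85  70  38  27  34  51  66  89 103  96  63  31  54  79  60  62
  82  90  90]
0.06 [162 122  81  80  56  33  28  27  25  25  31  32  28  28  38  38  38  52
  73  83  89]
```

The slate is centred to about 1 mm, parallel and flush, and nothing else has moved. The robot is clear, so I'm handing in.

```bash
python3 -c "
from rig import *
print(hand_in())"
```

```text
the job is handed in; nothing more can be done
None
```

The slate lies chalk side up in front of the cornflake jar's stand, flush against its front face to about 0.5 mm and centred to within about 1–2 mm by the top camera; I saw no other item shifted (the last check missed the honey jar), and the job is handed in at about 40 s of the 72 s allowed.

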